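# Open the latched guard gate of the battery charging bay

### The arm

A 7-joint arm with a two-finger parallel gripper is mounted at the origin on the work surface. World frame = base frame: x ahead of the robot, y to its left, z up, the work surface at z = 0. Lengths are in m, angles in rad, forces in N, time in s.
With the tool pointing down it reaches from about 0.425 to 1.025 m from the base axis. Payload 9.4 kg.
Tool frame: the origin (TCP) lies between the finger pads; the fingertips stand 19 mm ahead of it and the grasp point (between the pads) is the TCP (robot.finger_overhang is the distance from the TCP to the fingertips, in m); z points along the fingers, y is the line along which they close (so a half turn about z gives the same grasp; the last joint's range is limited). The gripper opens to 93 mm and grips with 3 to 60 N. Pads are 15 mm wide; open, the fingers measure 128 mm over their backs; the gripper's body (75 mm by 188 mm) begins 65 mm behind the grasp point.
Start: joints at [-1.404, 0.599, -0.003, 1.599, 0.002, 0.943, -0.08], TCP at [0.175, 0.704, 0.238] pointing down, gripper open.
Joint ranges: [-2.57, 2.57], [-0.35, 1.97], [-1.29, 1.29], [0.11, 2.56], [-1.05, 4.19], [0.11, 1.86], [-2.63, 2.63]. Speed limits (rad/s): [2.22, 2.22, 3.01, 3.01, 3.14, 3.14, 3.14].

### API

Orientations are given as [roll, pitch, yaw] about the fixed x, y, z axes, in that order (R = Rz(yaw) Ry(pitch) Rx(roll)).
In Python, from plant import readout, grab_frame, get_calibration, job_done, robot gives the robot as it stands.
- The arm moves only by the tool move_arm, never from a script. Its argument "series" is one flat list of numbers, 7 for each row, row after row: the shift along the tool's x, y, z scaled (see below), then the turn, a rotation vector about the tool's x, y, z scaled (see below), then the gripper's target within -1 to 1 (fully open at 1, half-way at 0, shut at -1). A call has 1 to 20 rows; each row is the pose to reach, as a shift and turn from the pose commanded when the call began, along the tool's axes at that moment, turning the shorter way round; what a row does not reach only later rows make up. The controller multiplies each number of a shift by 0.5 m and each number of a turn by 180 degrees. A row lasts 1/12 s, in which the tool goes at most 41.7 mm and 7.16 degrees, less where a joint would pass 70% of its speed; a pose out of reach is approached as far as the arm can. A call with a number of a shift or a turn outside -1 to 1 is refused whole. A call with a gripper value outside its range is refused whole. The fingers move at their own pace and stop on an object; "force" is the grip in N (left out, the last holds). Time passes only in rows, so rows that repeat a pose let the fingers close. It gives the time, the measured TCP pose, the force, the opening and the grip force at its end, in the units of the state.
- readout.get_state(): the state, without advancing time (a new reading comes with each control period).
- grab_frame(name): name is "scene" or "top" or "wrist"; returns the picture (420x560x3 uint8, red, green, blue); there is no depth.
- get_calibration(name): a dict with "fx", "fy", "cx", "cy" (pixels), "origin" and "orientation" of the camera in the world; the wrist camera has in their place "T_tool_cam" (4x4, takes a point from camera to tool coordinates, whose origin is the TCP and whose axes are the flange's). Camera axes: x right, y down, z forward; pixel columns grow to the right and rows downward; lengths in m; the calibration is good to about 2 mm. A picture is of the moment at which its call begins: read the wrist's pose just before it. get_calibration takes no time and is no camera call.
- job_done(): hands the job in; it is judged then, once.
The state is a dict: "time_s": time; "joint_pos": joint angles; "qvel": joint speeds; "joint_torque": joint torques, N m; "eef_pos": TCP position; "eef_rot": TCP orientation; "ft_force": force on the tool from outside, world axes, zero at the start; "ft_torque": the same for the moment, N m; "gripper_width": finger opening in m; "finger_force": force on a finger pad.
Only numpy, scipy, OpenCV 4.12 (cv2) and the standard library are available. Lean on these libraries where they do the work, as an engineer would, in place of code of your own. Each camera call takes 0.05 s, during which the arm holds its last target. There are 200 camera calls.

### The job

The motorcycle battery in the red charging bay is ready to be fetched: lift the gravity latch bar of the yellow guard gate out of its catch while the gate is still shut, swing the gate wide open, about square to the bay's front, and leave it there with the bar lowered again and let go. Feel your way: never force the bar against the catch and never fling the gate, and leave the battery, spray can, jar and screwdriver where they are.

Things in the scene. Friction and masses are not known exactly. Their poses are not given: they have to be found in the camera images.
- bay: Red open-topped steel charging bay fixed to the bench, 300 wide (y), 235 deep (x), walls 170 tall. Origin at bench height in the middle of the gate's plane; -x points out of its front to the robot, y left, z up. Front posts at y +126 (hinge, 195 tall) and y -124 (catch, 205 tall). The gate sweeps the bench in front, 200 from its hinge.
- gate_hinge (a point): Point on the gate's vertical hinge axis (bay x 0, y +105), 165 above the bench. Its axes turn with the gate: -y runs along the gate from the hinge to the free end, -x out of the gate's outer face.
- gate (a joint): Gate opening, rad: 0 shut; grows as the free right-hand end swings out to the robot (clockwise from above); stop at 1.8. Yellow frame with dark rods, 12 thick, 200 long, from 20 to 185 above the bench, about 0.7 kg. Hinge friction is about 1 N at the grip; it stays where it is left.
- latch_pivot (a point): Pivot of the latch bar on the gate's outer face near the hinge: in the gate_hinge frame x -17, y -40, z 0. The bar turns about the gate's x axis.
- latch_grip (a point): Point on the bar's black rubber upright finger grip, a flat non-slip stem pinched from above across its 14 thickness (fingers closing along the gate's x). 135 from the pivot towards the free end and 48 above it: 213 above the bench at rest. The stem is 30 wide along the bar and ends 32 above this point; the gate's top edge is 28 below it. Axes turn with the bar.
- latch (a joint): Lift of the bar about its pivot, rad: 0 at rest (level), grows as the free end rises; gravity brings it back, some 2 to 6 N at the grip lift it. Steel bar 12 thick, 14 tall, about 0.2 kg. It leaves the catch at a lift between 0.04 and 0.29 that differs each time and is not measured: find it by feel.
- battery: black battery, 87 x 150 x 107 tall, 2.4 kg, standing in the bay; origin at the centre of its underside; not to be moved
- spray_mid (a point): half-way up a blue spray can, 60 diameter, 170 tall, to the front right of the bay; not to be moved
- jar_mid (a point): half-way up an amber jar, 70 diameter, 90 tall, to the left of the bay; not to be moved
- driver: red-handled screwdriver lying on the bench to the front left of the bay, about 200 long; not to be moved
- latch_end (a point): Free end of the bar, 188 from the pivot. 175 from the pivot it lies in a dark C-shaped catch on the right post, open to the front: a lip 5 in front of the bar rises 6 to 44 (varies) above its underside; a roof 21 above the lip's top stops the lift, so the bar passes with some 5 spare. The catch takes 20 N at most. The bar is clear of the lip once the gate is 0.13 rad open.

How it is judged:
On the way, in this order (a step that is already met when the one before it is completed fails the run):
1. the latch bar is lifted while the gate is still shut (value of joint latch above 0.03 rad and value of joint gate below 0.06 rad), for 0.1 s.
2. the gate has swung out past the catch (value of joint gate above 0.2 rad), for 0.1 s.
At the end, for the whole second after the job is handed in: the gate stands still at least 1.25 rad (about 72 degrees) open, and the latch bar is lowered to rest (below 0.04 rad) (value of joint gate above 1.25 rad and value of joint latch below 0.04 rad and velocity of joint gate between -0.05 and 0.05 rad/s); the robot touches nothing.
It fails at once if the latch bar is forced against its catch with more than 20 N (contact force between latch and catch above 20 N).
It fails at once if the gate is flung (faster than 2.5 rad/s) (velocity of joint gate above 2.5 rad/s).
It fails at once if the battery is disturbed (more than 15 mm) (distance of battery from where it was at the start of the episode above 0.015 m).
It fails at once if the spray can, jar or screwdriver is disturbed (more than 25 mm) (distance of any of spray_mid, jar_mid, driver from where it was at the start of the episode above 0.025 m).
It also fails if it takes over 61 s, if anything falls off the work surface, if the arm or the gripper's body presses on something with over 40 N, if the wrist force passes 120 N, or if a joint passes its speed limit or range.

## Working session

There is one attempt and no reset: what is moved stays moved. The work goes in short steps, Python scripts to look and compute and a tool call to move; the robot and the scene stay as the last step left them, time stands still between calls to the robot, and variables do not carry over. Pictures are saved under pics/ and viewed, at most 10 in all, crops included, and the job is handed in when it is done.

Besides the shell and the picture viewer there is one more tool, called after ">>>" as name(argument=value, ...) on one line, values as JSON. move_arm: Moves the arm, as the interface text tells. Its arguments: {"type":"object","properties":{"series":{"type":"array"},"force":{"type":"number"}},"required":["series"]}

```bash
mkdir -p pics
cat > h.py <<'E'
import numpy as np,cv2
from scipy.spatial.transform import Rotation as R
from plant import readout, grab_frame, get_calibration, job_done, robot
def save(im,n): cv2.imwrite('pics/'+n,im[:,:,::-1])
def rot(o):
    o=np.array(o,float)
    return o if o.shape==(3,3) else (R.from_euler('xyz',o).as_matrix() if o.size==3 else R.from_quat(o).as_matrix())
def onplane(c,uv,z):
    d=rot(c['orientation'])@np.array([(uv[0]-c['cx'])/c['fx'],(uv[1]-c['cy'])/c['fy'],1]); o=np.array(c['origin'])
    return o+d*(z-o[2])/d[2]
def proj(c,p):
    q=rot(c['orientation']).T@(np.array(p)-np.array(c['origin'])); return np.array([c['fx']*q[0]/q[2]+c['cx'],c['fy']*q[1]/q[2]+c['cy']])
E
python3 - <<'E'
from h import *
a=grab_frame('top');b=grab_frame('scene');save(a,'top.png');save(b,'scene.png')
for n in('top','scene'):print(get_calibration(n))
s=readout.get_state();print(s)
E
```

```text
{'fx': 395.5930775023257, 'fy': 395.5930775023257, 'cx': 281.37910787546014, 'cy': 207.07789464941786, 'origin': array([0.47161125, 0.04515244, 1.05947106]), 'orientation': array([-2.99308167,  0.02845581, -1.55860391])}
{'fx': 390.4950164874504, 'fy': 390.4950164874504, 'cx': 271.5267133023146, 'cy': 212.05912607955779, 'origin': array([1.09581881, 0.80972248, 0.73718176]), 'orientation': array([-2.13382741, -0.00941419,  2.54143298])}
{'time_s': 0.1, 'joint_pos': array([-1.4036964 ,  0.60006104, -0.00251523,  1.60007217,  0.00178173,
        0.94289012, -0.0798072 ]), 'qvel': array([-1.63188018e-04, -1.68600164e-03,  8.39070996e-04, -2.19416927e-03,
        5.90638609e-06,  3.08879419e-04,  9.00642593e-04]), 'joint_torque': array([ 3.83617225e-03, -7.66548228e+01,  1.50197849e+00, -2.52935171e+01,
       -5.22635586e-02,  1.35216845e-02,  6.28470161e-05]), 'eef_pos': array([0.17493186, 0.7031441 , 0.23682725]), 'eef_rot': array([-3.14017033e+00,  1.33868434e-04,  2.89781017e+00]), 'ft_force': array([-1.08380772, -1.07032277, -0.45112828]), 'ft_torque': array([-0.04547798,  0.00505554, -0.0074515 ]), 'finger_force': 0.0, 'gripper_width': 0.0927900032359287}
```

View pics/top.png

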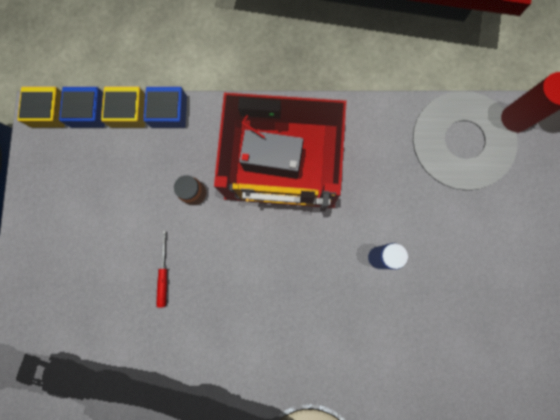

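View pics/scene.png

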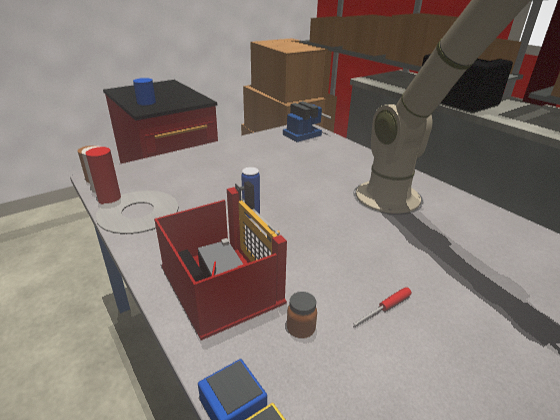

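The top view shows the bay at (283,150), the yellow gate top at (233,187)–(318,192), the black grip near (308,197), the spray can at (395,256) and the driver at (162,270). The scene view shows the gate shut, with the catch post on the far side. I'll zoom in on the gate next.

Run:
```python
from h import *
a=cv2.imread('pics/top.png')[:,:,::-1]; c=get_calibration('top')
save(cv2.resize(a[165:225,205:355],None,fx=5.3,fy=5.3,interpolation=cv2.INTER_CUBIC),'crop.png')
hsv=cv2.cvtColor(np.ascontiguousarray(a),cv2.COLOR_RGB2HSV)
m=cv2.inRange(hsv,(18,120,100),(35,255,255));m[:165]=0;m[225:]=0
v,u=np.nonzero(m);print(u.min(),u.max(),v.min(),v.max())
P=np.array([onplane(c,(x,y),.185) for x,y in zip(u,v)])
k=np.polyfit(P[:,1],P[:,0],1);print('gate x=k*y+b',k,P[:,1].min(),P[:,1].max(),P.mean(0))
for uv in [(224,95),(346,100),(217,188),(342,207)]:print(uv,onplane(c,uv,.17))
print('grip',onplane(c,(308,197),.245)); print('spray',onplane(c,(395,256),.17)); print('driver',onplane(c,(165,232),0.01),onplane(c,(162,305),.01)); print('jar',onplane(c,(187,188),.09))
```

```text
232 317 183 205
gate x=k*y+b [0.08335293 0.63048549] -0.007877603730099353 0.1841147023638445 [0.63813057 0.09171944 0.185     ]
(224, 95) [0.87364979 0.21231548 0.17      ]
(346, 100) [ 0.86100357 -0.07728316  0.17      ]
(217, 188) [0.64764482 0.22087602 0.17      ]
(342, 207) [ 0.60569074 -0.0652337   0.17      ]
grip [0.61492524 0.01451235 0.245     ]
spray [ 0.49685529 -0.1810228   0.17      ]
driver [0.5582825  0.38823905 0.01      ] [0.36748319 0.38543069 0.01      ]
jar [0.66298292 0.31249954 0.09      ]
```

View pics/crop.png

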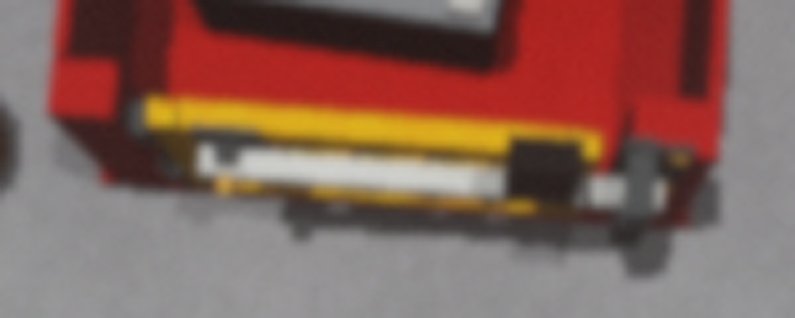

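Run:
```python
from h import *
c=get_calibration('top')
f=lambda x,y,z:onplane(c,(205+x/5.3-.4,165+y/5.3-.4),z)
L=f(145,112,.185);Rr=f(601,145,.185);print('gate ends',L,Rr,np.linalg.norm(L-Rr))
d=(L-Rr)[:2];yaw=np.arctan2(-d[0],d[1]);print('yaw',yaw)
M=R.from_euler('z',yaw).as_matrix()
# gate free end at 200 from hinge
for h in (L, Rr+M@[0,.2,0]):
  print('hinge',h,'grip pred',h+M@[-.017,-.175,0])
for y in (155,158,162): print('grip top meas',f(545,y,.245))
print(f(508,140,.245),f(582,140,.245))
g=Rr+M@[-.017,.025,0]
for dx in(-.007,.007):
  for dy in(-.015,.015):
    for z in (.19,.245):
      p=g+M@[dx,dy,0];p[2]=z;print(dx,dy,z,(proj(c,p)-[204.6,164.6])*5.3)
# back edge yaw of bay
b=onplane(c,(224,95),.17)-onplane(c,(346,100),.17);print(np.arctan2(-b[0],b[1]))
print(get_calibration('wrist'))
```

```text
gate ends [0.65012272 0.18408613 0.185     ] [ 0.63712093 -0.01010469  0.185     ] 0.19462560146825872
yaw -0.06685389937977489
hinge [0.65012272 0.18408613 0.185     ] grip pred [0.62146998 0.01061274 0.185     ]
hinge [0.65048175 0.18944853 0.185     ] grip pred [0.62182901 0.01597513 0.185     ]
grip top meas [0.62160609 0.01571596 0.245     ]
grip top meas [0.62040466 0.01571301 0.245     ]
grip top meas [0.61880356 0.01570906 0.245     ]
[0.62752256 0.03031628 0.245     ] [0.62771929 0.00116015 0.245     ]
-0.007 -0.015 0.19 [574.15436902 197.1852302 ]
-0.007 -0.015 0.245 [581.19975671 174.66596992]
-0.007 0.015 0.19 [502.73842814 191.94368555]
-0.007 0.015 0.245 [505.07293399 169.11191464]
0.007 -0.015 0.19 [576.39744893 164.40066224]
0.007 -0.015 0.245 [583.57299985 139.78105576]
0.007 0.015 0.19 [505.14308054 159.21548436]
0.007 0.015 0.245 [507.62974185 134.29085934]
-0.04364038615704525
{'fx': 304.73388311339187, 'fy': 304.73388311339187, 'cx': 277.88770515024584, 'cy': 206.6127094647594, 'T_tool_cam': array([[-1.55579172e-03, -9.60507244e-01, -2.78250630e-01,
         7.77947542e-02],
       [ 9.99998619e-01, -1.65718988e-03,  1.29211972e-04,
        -8.26301003e-04],
       [-5.85223165e-04, -2.78250045e-01,  9.60508496e-01,
        -1.47469628e-01],
       [ 0.00000000e+00,  0.00000000e+00,  0.00000000e+00,
         1.00000000e+00]])}
```

```bash
cat >> h.py <<'E'
H=np.array([.6503,.189]); G0=-.06
def target(gate,lat,dz=0.,up=0.):
    """tool pose pinching the stem for gate opening & latch lift; dz height over the grip point, up extra height"""
    M=R.from_euler('z',G0-gate); B=R.from_euler('x',-lat)   # free end (-y) rises
    p=M.apply(np.array([-.017,-.040,0])+B.apply([0,-.135,.048+dz]))
    p=np.array([H[0],H[1],.165])+p+[0,0,up]
    return p, M*B*R.from_euler('xyz',[np.pi,0,np.pi/2])
def cmd(p,r,p0,r0):
    return np.r_[r0.inv().apply(p-p0)/.5,(r0.inv()*r).as_rotvec()/np.pi]
def now():
    s=readout.get_state(); return np.array(s['eef_pos']),R.from_euler('xyz',s['eef_rot'])
np.set_printoptions(precision=4,suppress=True)
E
python3 - <<'E'
from h import *
p,r=target(0,0,.007,.13);print(p,r.as_euler('xyz'),cmd(p,r,*now()))
E
```

```text
[0.6228 0.0153 0.35  ] [-3.1416  0.      1.5108] [-1.2014 -1.119  -0.2246 -0.0003  0.0003  0.4415]
```

>>> move_arm(series=[0,0,-0.225,0,0,0,0.3,0,0,-0.225,0,0,0,0.3,0,0,-0.225,0,0,0,0.3,-0.6,-0.56,-0.225,0,0,0.22,0.3,-0.6,-0.56,-0.225,0,0,0.22,0.3,-0.6,-0.56,-0.225,0,0,0.22,0.3,-0.6,-0.56,-0.225,0,0,0.22,0.3,-0.6,-0.56,-0.225,0,0,0.22,0.3,-0.6,-0.56,-0.225,0,0,0.22,0.3,-0.6,-0.56,-0.225,0,0,0.22,0.3,-0.6,-0.56,-0.225,0,0,0.22,0.3,-0.6,-0.56,-0.225,0,0,0.22,0.3,-0.6,-0.56,-0.225,0,0,0.22,0.3,-0.6,-0.56,-0.225,0,0,0.22,0.3,-0.6,-0.56,-0.225,0,0,0.22,0.3])

```text
time_s: 1.35
eef_pos: [0.3996, 0.3575, 0.3503]
eef_rot: [3.142, 0.0, 2.202]
ft_force: [-0.1, -0.6, 0.4]
gripper_width: 0.0603
finger_force: 0.0
```

Run:
```python
from h import *
p,r=target(0,0,.007,.13);print(*now()[:1],readout.get_state()['joint_pos'],cmd(p,r,*now()))
```

```text
[0.3996 0.3575 0.3503] [-1.0368  0.2537  0.2568  1.9024 -0.0759  0.9947 -0.1149] [-0.8159 -0.0437  0.0007  0.      0.      0.2201]
```

>>> move_arm(series=[-0.816,-0.044,0,0,0,0.22,0.3,-0.816,-0.044,0,0,0,0.22,0.3,-0.816,-0.044,0,0,0,0.22,0.3,-0.816,-0.044,0,0,0,0.22,0.3,-0.816,-0.044,0,0,0,0.22,0.3,-0.816,-0.044,0,0,0,0.22,0.3,-0.816,-0.044,0,0,0,0.22,0.3,-0.816,-0.044,0,0,0,0.22,0.3,-0.816,-0.044,0,0,0,0.22,0.3,-0.816,-0.044,0,0,0,0.22,0.3,-0.816,-0.044,0,0,0,0.22,0.3,-0.816,-0.044,0,0,0,0.22,0.3,-0.816,-0.044,0,0,0,0.22,0.3,-0.816,-0.044,0,0,0,0.22,0.3,-0.816,-0.044,0,0,0,0.22,0.3])

```text
time_s: 2.6
eef_pos: [0.6227, 0.0203, 0.35]
eef_rot: [-3.141, -0.001, 1.518]
ft_force: [-0.2, -0.2, -0.1]
gripper_width: 0.0608
finger_force: 0.0
```

Run:
```python
from h import *
p,r=target(0,0,.007,0);p0,r0=now();print(p0,cmd(p,r,p0,r0))
w=grab_frame('wrist');c=get_calibration('wrist');T=np.eye(4);T[:3,:3]=r0.as_matrix();T[:3,3]=p0;C=T@c['T_tool_cam']
c['origin']=C[:3,3];c['orientation']=C[:3,:3]
# predicted stem top corners & gate top ends
for d in ([-.024,-.19,.08],[-.024,-.16,.08],[-.01,-.16,.08],[-.01,-.19,.08],[0,-.2,.02],[0,-.02,.02]):
  q=np.array([*H,.165])+R.from_euler('z',G0).apply(d);uv=proj(c,q);print(d,uv);cv2.circle(w,tuple(int(i) for i in uv.round()),2,(0,255,0),-1)
save(w,'w1.png')
```

```text
[0.6227 0.0203 0.35  ] [-0.01    0.0008  0.2601 -0.0001 -0.0002  0.0024]
[-0.024, -0.19, 0.08] [270.9955 232.3142]
[-0.024, -0.16, 0.08] [270.989  199.5067]
[-0.01, -0.16, 0.08] [287.3246 199.6082]
[-0.01, -0.19, 0.08] [286.8259 232.4117]
[0, -0.2, 0.02] [294.4376 221.2221]
[0, -0.02, 0.02] [298.589   35.5886]
```

View pics/w1.png

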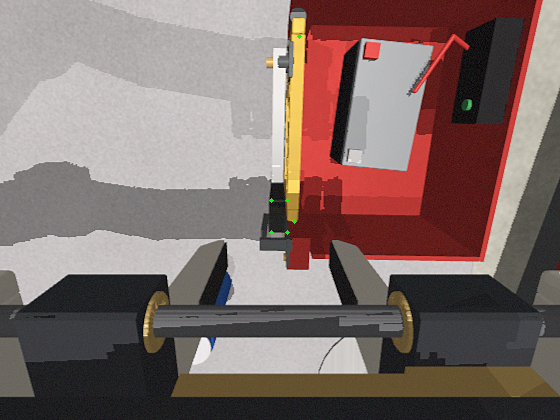

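The predicted stem corners (271–287, 199–232) and the gate end (294,221) both match the picture. Next I descend and pinch.

>>> move_arm(series=[-0.01,0.001,0.06,0,0,0.002,0.3,-0.01,0.001,0.12,0,0,0.002,0.3,-0.01,0.001,0.18,0,0,0.002,0.3,-0.01,0.001,0.22,0,0,0.002,0.3,-0.01,0.001,0.25,0,0,0.002,0.3,-0.01,0.001,0.26,0,0,0.002,0.3,-0.01,0.001,0.26,0,0,0.002,0.3,-0.01,0.001,0.26,0,0,0.002,0.3])

```text
time_s: 3.32
eef_pos: [0.6237, 0.0135, 0.2209]
eef_rot: [3.141, -0.0, 1.51]
ft_force: [0.8, 0.2, 0.8]
gripper_width: 0.0603
finger_force: 0.0
```

>>> move_arm(series=[0,0,0,0,0,0,-0.2,0,0,0,0,0,0,-0.4,0,0,0,0,0,0,-0.5,0,0,0,0,0,0,-0.6,0,0,0,0,0,0,-0.65,0,0,0,0,0,0,-0.7,0,0,0,0,0,0,-0.75,0,0,0,0,0,0,-0.8,0,0,0,0,0,0,-0.8,0,0,0,0,0,0,-0.8], force=10)

```text
time_s: 4.15
eef_pos: [0.6212, 0.0131, 0.22]
eef_rot: [-3.137, -0.0, 1.509]
ft_force: [-8.3, 1.6, 6.4]
gripper_width: 0.0144
finger_force: 10.0
```

>>> move_arm(series=[0,-0.003,0,0,0,0,-0.8,0,-0.006,0,0,0,0,-0.8,0,-0.006,0,0,0,0,-0.8,0,-0.006,0,0,0,0,-0.8], force=15)

```text
time_s: 4.48
eef_pos: [0.6205, 0.0132, 0.2201]
eef_rot: [3.141, 0.0, 1.509]
ft_force: [0.0, 0.6, 0.1]
gripper_width: 0.0142
finger_force: 15.0
```

>>> move_arm(series=[0.0022,0,-0.0054,0,-0.0064,0,-0.8,0.0044,0,-0.0108,0,-0.0127,0,-0.8,0.0066,0,-0.0162,0,-0.0191,0,-0.8,0.0066,0,-0.0162,0,-0.0191,0,-0.8,0.0066,0,-0.0162,0,-0.0191,0,-0.8])

```text
time_s: 4.9
eef_pos: [0.6208, 0.0168, 0.2284]
eef_rot: [3.141, 0.061, 1.51]
ft_force: [1.5, -0.2, -1.5]
gripper_width: 0.014
finger_force: 15.0
```

>>> move_arm(series=[0,-0.003,0,0,0,0,-0.8,0,-0.006,0,0,0,0,-0.8,0,-0.009,0,0,0,0,-0.8,0,-0.012,0,0,0,0,-0.8,0,-0.012,0,0,0,0,-0.8])

```text
time_s: 5.32
eef_pos: [0.6172, 0.0173, 0.2285]
eef_rot: [3.136, 0.059, 1.509]
ft_force: [13.0, 1.9, -7.9]
gripper_width: 0.0146
finger_force: 15.1
```

>>> move_arm(series=[0,0.004,0,0,0,0,-0.8,0,0.004,0,0,0,0,-0.8,0,0.004,0,0,0,0,-0.8])

```text
time_s: 5.57
eef_pos: [0.6173, 0.0172, 0.2282]
eef_rot: [3.14, 0.059, 1.509]
ft_force: [5.5, 2.4, -5.6]
gripper_width: 0.0146
finger_force: 15.2
```

>>> move_arm(series=[0.0011,0,-0.0027,0,-0.0032,0,-0.8,0.0022,0,-0.0054,0,-0.0064,0,-0.8,0.0022,0,-0.0054,0,-0.0064,0,-0.8])

```text
time_s: 5.82
eef_pos: [0.6174, 0.0186, 0.231]
eef_rot: [3.14, 0.08, 1.51]
ft_force: [5.4, 1.7, -2.8]
gripper_width: 0.0143
finger_force: 15.2
```

>>> move_arm(series=[0.0011,0,-0.0027,0,-0.0032,0,-0.8,0.0022,0,-0.0054,0,-0.0064,0,-0.8,0.0022,0,-0.0054,0,-0.0064,0,-0.8])

```text
time_s: 6.07
eef_pos: [0.6175, 0.0199, 0.2337]
eef_rot: [3.14, 0.1, 1.51]
ft_force: [6.4, 2.0, -2.0]
gripper_width: 0.0143
finger_force: 15.2
```

>>> move_arm(series=[0.0011,0,-0.0027,0,-0.0032,0,-0.8,0.0022,0,-0.0054,0,-0.0064,0,-0.8,0.0022,0,-0.0054,0,-0.0064,0,-0.8])

```text
time_s: 6.32
eef_pos: [0.6176, 0.0213, 0.2363]
eef_rot: [3.14, 0.12, 1.51]
ft_force: [4.7, 1.5, -1.8]
gripper_width: 0.0141
finger_force: 15.2
```

>>> move_arm(series=[0.0011,0,-0.0027,0,-0.0032,0,-0.8,0.0022,0,-0.0054,0,-0.0064,0,-0.8,0.0022,0,-0.0054,0,-0.0064,0,-0.8])

```text
time_s: 6.57
eef_pos: [0.6177, 0.0227, 0.2388]
eef_rot: [3.14, 0.14, 1.51]
ft_force: [5.6, 2.3, -2.4]
gripper_width: 0.014
finger_force: 15.2
```

>>> move_arm(series=[0.0011,0,-0.0027,0,-0.0032,0,-0.8,0.0022,0,-0.0054,0,-0.0064,0,-0.8,0.0022,0,-0.0054,0,-0.0064,0,-0.8])

```text
time_s: 6.82
eef_pos: [0.6178, 0.0242, 0.2414]
eef_rot: [3.14, 0.16, 1.51]
ft_force: [5.3, 1.2, -2.7]
gripper_width: 0.0142
finger_force: 15.2
```

>>> move_arm(series=[0.0011,0,-0.0027,0,-0.0032,0,-0.8,0.0022,0,-0.0054,0,-0.0064,0,-0.8,0.0022,0,-0.0054,0,-0.0064,0,-0.8])

```text
time_s: 7.07
eef_pos: [0.6173, 0.0257, 0.2437]
eef_rot: [3.141, 0.18, 1.51]
ft_force: [3.4, 2.6, -2.1]
gripper_width: 0.0144
finger_force: 15.4
```

The pull force dropped and the bar moved outward slightly, so it may be clear. I'll check with a gentle pull.

>>> move_arm(series=[0,-0.002,0,0,0,0,-0.8,0,-0.004,0,0,0,0,-0.8,0,-0.004,0,0,0,0,-0.8])

```text
time_s: 7.32
eef_pos: [0.6151, 0.026, 0.2436]
eef_rot: [3.141, 0.179, 1.509]
ft_force: [4.2, 3.7, -2.6]
gripper_width: 0.0143
finger_force: 15.6
```

Moving freely. I'll lift 0.01 more for margin, then compute the arc about the hinge.

>>> move_arm(series=[0.001,0,-0.0027,0,-0.0032,0,-0.8,0.001,0,-0.0027,0,-0.0032,0,-0.8,0.001,0,-0.0027,0,-0.0032,0,-0.8])

```text
time_s: 7.57
eef_pos: [0.615, 0.0266, 0.2447]
eef_rot: [-3.141, 0.189, 1.509]
ft_force: [3.7, 4.2, -3.3]
gripper_width: 0.0147
finger_force: 15.5
```

```bash
cat >> h.py <<'E'
Hc=np.array([.6493,.189])
def swing(angles,drop=0):
    p0,r0=now();h=np.array([*Hc,p0[2]])
    for a in angles:
        Z=R.from_euler('z',-a);print(a,cmd(h+Z.apply(p0-h),Z*r0,p0,r0))
E
python3 -c "
from h import *
swing([.05,.1,.15,.2,.25])"
```

```text
0.05 [ 0.0028 -0.0164 -0.0005  0.003   0.      0.0156]
0.1 [ 0.0064 -0.0325 -0.0012  0.006   0.      0.0313]
0.15 [ 0.0107 -0.0485 -0.0021  0.009   0.      0.0469]
0.2 [ 0.0159 -0.0643 -0.003   0.012   0.      0.0625]
0.25 [ 0.0218 -0.0797 -0.0042  0.015   0.      0.0782]
```

>>> move_arm(series=[0.0013,-0.0082,-0.0002,0.0015,0,0.0078,-0.8,0.0028,-0.0164,-0.0005,0.003,0,0.0156,-0.8,0.0045,-0.0245,-0.0008,0.0045,0,0.0234,-0.8,0.0064,-0.0325,-0.0012,0.006,0,0.0313,-0.8,0.0064,-0.0325,-0.0012,0.006,0,0.0313,-0.8])

```text
time_s: 7.98
eef_pos: [0.5986, 0.031, 0.2446]
eef_rot: [-3.141, 0.189, 1.408]
ft_force: [4.0, 4.3, -4.4]
gripper_width: 0.0145
finger_force: 15.5
```

```bash
python3 -c "
from h import *
swing([.1,.2])
"
```

```text
0.1 [ 0.0064 -0.0325 -0.0012  0.006   0.      0.0313]
0.2 [ 0.0159 -0.0642 -0.003   0.012   0.      0.0625]
```

>>> move_arm(series=[0.0015,-0.0082,-0.0002,0.0015,0,0.0078,-0.8,0.0038,-0.0164,-0.0005,0.003,0,0.0156,-0.8,0.0055,-0.0245,-0.0008,0.0045,0,0.0234,-0.8,0.0074,-0.0325,-0.0012,0.006,0,0.0313,-0.8,0.0096,-0.0405,-0.0016,0.0075,0,0.0391,-0.8,0.0121,-0.0485,-0.0021,0.009,0,0.0469,-0.8,0.0148,-0.0564,-0.0025,0.0105,0,0.0547,-0.8,0.0179,-0.0642,-0.003,0.012,0,0.0625,-0.8,0.0179,-0.0642,-0.003,0.012,0,0.0625,-0.8])

```text
time_s: 8.73
eef_pos: [0.5684, 0.0444, 0.2446]
eef_rot: [-3.142, 0.19, 1.207]
ft_force: [3.2, 1.9, -2.0]
gripper_width: 0.0147
finger_force: 15.4
```

```bash
python3 -c "
from h import *
print(readout.get_state()['joint_pos'])
swing(np.arange(1,11)*.05)
"
```

```text
[-0.7217  0.5238  0.6881  1.9249 -0.1962  0.8926 -0.3219]
0.05 [ 0.0028 -0.0163 -0.0005  0.003   0.      0.0156]
0.1 [ 0.0064 -0.0325 -0.0012  0.006   0.      0.0313]
0.15000000000000002 [ 0.0107 -0.0485 -0.0021  0.009   0.      0.0469]
0.2 [ 0.0159 -0.0642 -0.0031  0.012   0.      0.0625]
0.25 [ 0.0218 -0.0796 -0.0042  0.015   0.      0.0781]
0.30000000000000004 [ 0.0284 -0.0947 -0.0055  0.0181  0.      0.0938]
0.35000000000000003 [ 0.0358 -0.1095 -0.0069  0.0211  0.      0.1094]
0.4 [ 0.0439 -0.1239 -0.0085  0.0241  0.      0.125 ]
0.45 [ 0.0527 -0.1378 -0.0102  0.0271  0.      0.1407]
0.5 [ 0.0622 -0.1513 -0.012   0.0301  0.      0.1563]
```

>>> move_arm(series=[0.0013,-0.0082,-0.0002,0.0015,0,0.0078,-0.8,0.0028,-0.0163,-0.0005,0.003,0,0.0156,-0.8,0.0064,-0.0325,-0.0012,0.006,0,0.0313,-0.8,0.0107,-0.0485,-0.0021,0.009,0,0.0469,-0.8,0.0159,-0.0642,-0.0031,0.012,0,0.0625,-0.8,0.0218,-0.0796,-0.0042,0.015,0,0.0781,-0.8,0.0284,-0.0947,-0.0055,0.0181,0,0.0938,-0.8,0.0358,-0.1095,-0.0069,0.0211,0,0.1094,-0.8,0.0439,-0.1239,-0.0085,0.0241,0,0.125,-0.8,0.0482,-0.131,-0.0094,0.0256,0,0.133,-0.8,0.0482,-0.131,-0.0094,0.0256,0,0.133,-0.8])

```text
time_s: 9.65
eef_pos: [0.5161, 0.0908, 0.2446]
eef_rot: [3.141, 0.191, 0.783]
ft_force: [3.4, 0.3, -2.5]
gripper_width: 0.0144
finger_force: 15.4
```

```bash
python3 -c "
from h import *
print(readout.get_state()['joint_pos'])
"
```

```text
[-0.8697  0.5262  0.8055  1.9805 -0.3093  0.9581 -0.6948]
```

>>> move_arm(series=[0.0013,-0.0082,-0.0002,0.0015,0,0.0078,-0.8,0.0028,-0.0163,-0.0005,0.003,0,0.0156,-0.8,0.0064,-0.0325,-0.0012,0.006,0,0.0313,-0.8,0.0107,-0.0485,-0.0021,0.009,0,0.0469,-0.8,0.0159,-0.0642,-0.0031,0.012,0,0.0625,-0.8,0.0218,-0.0796,-0.0042,0.015,0,0.0781,-0.8,0.0284,-0.0947,-0.0055,0.0181,0,0.0938,-0.8,0.0358,-0.1095,-0.0069,0.0211,0,0.1094,-0.8,0.0439,-0.1239,-0.0085,0.0241,0,0.125,-0.8,0.0482,-0.131,-0.0094,0.0256,0,0.133,-0.8,0.0482,-0.131,-0.0094,0.0256,0,0.133,-0.8])

```text
time_s: 10.57
eef_pos: [0.4874, 0.1543, 0.2446]
eef_rot: [3.141, 0.191, 0.358]
ft_force: [2.5, -1.3, -1.3]
gripper_width: 0.0145
finger_force: 15.3
```

```bash
python3 -c "
from h import *
print(readout.get_state()['joint_pos'])
swing([.05,.1,.15,.2,.25,.3,.35])
"
```

```text
[-1.0028  0.5573  0.9052  1.9895 -0.4538  1.0352 -1.0669]
0.05 [ 0.0028 -0.0163 -0.0005  0.003  -0.      0.0156]
0.1 [ 0.0063 -0.0325 -0.0013  0.006  -0.      0.0313]
0.15 [ 0.0107 -0.0484 -0.0021  0.009  -0.      0.0469]
0.2 [ 0.0158 -0.0641 -0.0031  0.0121 -0.0001  0.0625]
0.25 [ 0.0217 -0.0795 -0.0043  0.0151 -0.0001  0.0781]
0.3 [ 0.0284 -0.0947 -0.0056  0.0181 -0.0001  0.0938]
0.35 [ 0.0358 -0.1094 -0.007   0.0211 -0.0001  0.1094]
```

>>> move_arm(series=[0.0013,-0.0082,-0.0002,0.0015,0,0.0078,-0.8,0.0028,-0.0163,-0.0005,0.003,0,0.0156,-0.8,0.0063,-0.0325,-0.0013,0.006,0,0.0313,-0.8,0.0107,-0.0484,-0.0021,0.009,0,0.0469,-0.8,0.0158,-0.0641,-0.0031,0.0121,0,0.0625,-0.8,0.0217,-0.0795,-0.0043,0.0151,0,0.0781,-0.8,0.0284,-0.0947,-0.0056,0.0181,0,0.0938,-0.8,0.0321,-0.102,-0.0063,0.0196,0,0.1016,-0.8,0.0358,-0.1094,-0.007,0.0211,0,0.1094,-0.8,0.0358,-0.1094,-0.007,0.0211,0,0.1094,-0.8,0.0358,-0.1094,-0.007,0.0211,0,0.1094,-0.8])

```text
time_s: 11.48
eef_pos: [0.4851, 0.2118, 0.2446]
eef_rot: [3.141, 0.191, 0.009]
ft_force: [1.1, -1.3, -0.4]
gripper_width: 0.0145
finger_force: 15.2
```

>>> move_arm(series=[-0.0035,0,0.0085,0,0.0101,0,-0.8,-0.007,0,0.0171,0,0.0202,0,-0.8,-0.0105,0,0.0257,0,0.0303,0,-0.8,-0.014,0,0.0342,0,0.0404,0,-0.8,-0.0174,0,0.0428,0,0.0505,0,-0.8,-0.019,0,0.047,0,0.055,0,-0.8,-0.02,0,0.0495,0,0.058,0,-0.8,-0.02,0,0.0495,0,0.058,0,-0.8])

```text
time_s: 12.15
eef_pos: [0.4732, 0.2113, 0.2226]
eef_rot: [3.14, 0.002, 0.009]
ft_force: [12.7, -2.2, -8.9]
gripper_width: 0.0141
finger_force: 15.0
```

>>> move_arm(series=[0.003,0,0.002,0,0,0,-0.8,0.006,0,0.004,0,0,0,-0.8,0.006,0,0.0045,0,0,0,-0.8,0.006,0,0.0045,0,0,0,-0.8])

```text
time_s: 12.48
eef_pos: [0.4725, 0.2116, 0.2201]
eef_rot: [-3.141, 0.011, 0.009]
ft_force: [-5.4, -1.2, 7.4]
gripper_width: 0.0145
finger_force: 15.0
```

>>> move_arm(series=[-0.003,0,-0.002,0,0,0,-0.8,-0.003,0,-0.002,0,0,0,-0.6,-0.003,0,-0.002,0,0,0,-0.5,-0.003,0,-0.002,0,0,0,-0.3,-0.003,0,-0.002,0,0,0,0,-0.003,0,-0.002,0,0,0,0,-0.003,0,-0.002,0,0,0,0,-0.003,0,-0.002,0,0,0,0,-0.003,0,-0.002,0,0,0,0])

```text
time_s: 13.23
eef_pos: [0.4724, 0.2117, 0.221]
eef_rot: [3.141, 0.008, 0.008]
ft_force: [-0.0, -0.5, -0.3]
gripper_width: 0.0464
finger_force: 0.0
```

>>> move_arm(series=[0,0,-0.03,0,0,0,0,0,0,-0.08,0,0,0,0,0,0,-0.15,0,0,0,0,0,0,-0.22,0,0,0,0,0,0,-0.28,0,0,0,0,0,0,-0.3,0,0,0,0,0,0,-0.3,0,0,0,0,0,0,-0.3,0,0,0,0,0,0,-0.3,0,0,0,0])

```text
time_s: 13.98
eef_pos: [0.4727, 0.212, 0.3695]
eef_rot: [3.141, 0.01, 0.009]
ft_force: [-0.0, 0.2, -0.1]
gripper_width: 0.0466
finger_force: 0.0
```

Run:
```python
from h import *
a=grab_frame('scene');save(np.hstack([cv2.resize(a[150:350,140:440],(400,267)),cv2.resize(grab_frame('wrist'),(356,267))]),'end.png')
```

```text
(no output)
```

View pics/end.png

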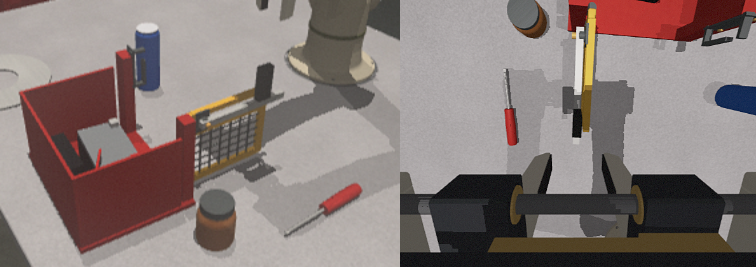

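The gate stands open about square to the bay, and the jar, screwdriver, spray can and battery haven't moved. I'll check numerically that the bar is level.

Run:
```python
from h import *
a=grab_frame('scene').copy();c=get_calibration('scene')
M=R.from_euler('z',-1.57)
b=cv2.resize(a[150:300,250:400],None,fx=4,fy=4,interpolation=cv2.INTER_CUBIC)
for lat,col in((0,(0,255,0)),(.1,(255,0,255))):
  for d in ([0,-.12,.08],[0,-.15,.08],[0,-.188,0],[0,0,0]):
    q=np.array([*Hc,.165])+M.apply(np.array([-.017,-.04,0])+R.from_euler('x',-lat).apply(d))
    uv=(proj(c,q)-[250,150]+.5)*4;cv2.circle(b,tuple(int(i) for i in uv),4,col,-1)
save(b,'chk.png')
```

```text
(no output)
```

View pics/chk.png

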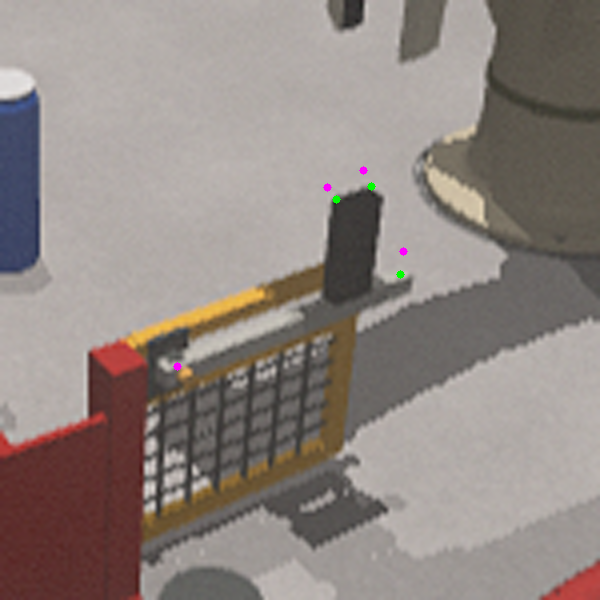

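The stem and bar end match the level prediction (green dots), with the stem top at about (355,195). So the bar is at rest, and I'll hand the job in.

```bash
python3 -c "
from h import *
print(job_done())"
```

```text
the job is handed in; nothing more can be done
None
```

I lifted the latch out of its catch with the gate still shut and swung the gate open to about 1.5 rad. The bar was then lowered and let go, and the job is handed in; the judge returned no verdict.

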